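# Swing the bench magnifier over the circuit board and press its lamp switch

### The arm

A 6-joint arm with a two-finger parallel gripper is mounted at the origin on the work surface. World frame = base frame: x ahead of the robot, y to its left, z up, the work surface at z = 0. Lengths are in m, angles in rad, forces in N, time in s.
With the tool pointing down it reaches from about 0.3 to 0.875 m from the base axis. Payload 6.4 kg.
Tool frame: the origin (TCP) lies on the mounting face of the last link; the fingertips stand 166 mm ahead of it and the grasp point (between the pads) lies 147 mm ahead of it; z points along the fingers, y is the line along which they close (so a half turn about z gives the same grasp; the last joint's range is limited). The gripper opens to 88 mm and grips with 3 to 60 N. Pads are 18 mm wide; open, the fingers measure 123 mm over their backs; the gripper's body (75 mm by 187 mm) begins 45 mm behind the grasp point.
Start: joints at [-1.429, 0.181, 1.607, -0, 1.354, -0.206], TCP at [0.196, -0.541, 0.405] pointing down, gripper open.
Joint ranges: [-2.99, 2.99], [-0.89, 2.07], [0.3, 2.58], [-1.14, 4.28], [0, 2.63], [-3.12, 3.12]. Speed limits (rad/s): [2.57, 2.57, 3.01, 3.14, 3.14, 3.14].

### API

Orientations are given as a rotation vector (axis times angle).
In Python, from rig import bot gives the robot as it stands. Calls block until the motion is done:
- bot.movep(position, orientation): joint-space move of the TCP to a pose.
- bot.move_l(position, frame=None, max_speed=0.15): straight line of the TCP; frame=None keeps the orientation; max_speed is the mean speed in m/s.
- bot.move_joints(angles): joint-space move.
- bot.command_gripper(opening, f_grip=None): finger opening in m; f_grip is the grip in N (None keeps the last); returns when the fingers have stopped.
- bot.pause(seconds).
- bot.ik(position, orientation): joint angles nearest the present ones, or None.
- bot.snapshot(name): name is "scene" or "top" or "wrist"; returns a dict with "color" (480x640x3 uint8, red, green, blue), "vertical_fov" (degrees; the focal length in pixels is half the picture's height over the tangent of half this angle, whatever the lens; pixels are square), "cx", "cy" (the principal point, pixels), "origin" and "orientation" of the camera in the world. Camera axes: x right, y down, z forward; pixel columns grow to the right and rows downward; lengths in m; the calibration is good to about 2 mm. The wrist camera is an equidistant fisheye: a pixel r from the principal point sees the ray r / f radians off the axis. A picture is of the moment at which its call begins. There is no depth.
A pose or a line that the arm cannot do raises bot.MotionError and nothing moves.
- bot.sign_off(): hands the job in; it is judged then, once.
Trained networks look in a picture, given as the dict that the camera call returned (one of the last four; its "shot" number tells which), for a name from the list of things; names that differ only in an ending like _2 or _b are one class to them, and where a whole thing is asked for, a point or a joint stands for the part that bears it (a point fixed in the world has none). Each returns a list of dicts, best first, with "score" (0 to 1); they miss things now and then, are a little off and sometimes report something else, mostly with a low value. They report only what shows in the picture. A call takes as long as a camera call. They do not tell look-alikes from the thing itself.
- bot.cut_out(name, picture): "mask" (480x640 bool, what is visible of it) and "centre" ([row, column] in pixels, amid what is visible of it).
Readings, each from a call of its own:
- bot.get_time(): time.
- bot.get_joint_positions(): joint angles.
- bot.get_qvel(): joint speeds.
- bot.get_effort(): joint torques, N m.
- bot.get_ee_pos(): TCP position.
- bot.get_eef_rot(): TCP orientation.
- bot.get_contact_force(): force on the tool from outside, world axes, zero at the start.
- bot.get_moment(): the same for the moment, N m.
- bot.get_width(): finger opening in m.
- bot.get_gripper_force(): force on a finger pad.
Only numpy, scipy, OpenCV 4.12 (cv2) and the standard library are available. Lean on these libraries where they do the work, as an engineer would, in place of code of your own. Each camera call takes 0.05 s, during which the arm holds its last target. There are 200 camera calls.

### The job

With a fingertip, push the bench magnifier's arm round until its lens is centred over the small circuit board, then press the lamp switch on top of its post. Nothing needs gripping: lift nothing, and leave the board, the breadboard, the parts tray, the jar and the screwdriver where they are. Finish with the hand clear of everything.

Things in the scene. Friction and masses are not known exactly. Their poses are not given: they have to be found in the camera images.
- magnifier: fixed base of the bench magnifier: grey round foot 150 mm across, 16 mm thick, with an upright steel post at its centre. Origin on the bench at the centre of the foot, z up. Its own -x direction is the middle (joint value 0) of the lens arm's swing
- pivot (a point): point on the post's axis, the vertical axis about which the arm swings, at the height of the arm's centreline, 142 mm above the bench
- lens_center (a point): centre of the magnifier's lens, 142 mm above the bench and 220 mm from the pivot axis. The lens frame is a white ring 132 mm across and 24 mm deep (130 to 154 mm above the bench) that moves with the arm; its middle is filled with glass
- bar_mid (a point): middle of the bare part of the arm: a straight level aluminium bar 14 mm wide and 16 mm deep (134 to 150 mm above the bench), from the pivot towards the lens, 90 mm from the pivot axis; bare from 26 to 154 mm from that axis, between the hub on the post (52 mm across, 128 to 156 mm above the bench) and the lens ring. Free air below it, nothing above it
- lens_arm (a joint): swing of the lens arm about the post, rad; 0 when it points along the base's -x, growing anticlockwise seen from above, limits -1.4 to 1.4. It turns stiffly, needing about 0.25 N m (about 2 N on the bar), and stays where it is left
- lamp_switch_top (a point): centre of the top of the lamp push button, a grey round cap 26 mm across in a black housing, on top of the post above the arm's hub, on the pivot axis. It does not turn with the arm
- lamp_switch (a joint): travel of the lamp button, m: 0 released, 0.006 fully down; pressed down against a spring that takes 5 N at full travel, springs back when let go; 0.004 counts as pressed
- board_center (a point): centre of the small circuit board (68 x 53 mm, standing level on four short brass pillars; metal socket, chip and pin strips on it, up to 21 mm tall in all), 10 mm above the bench. It is loose. It stands about 220 mm from the pivot axis, in one of three places below the lens's path
- breadboard_center (a point): centre of the plain white breadboard, 84 x 54 x 9.5 mm, loose, in another of the three places; 5 mm above the bench
- parts_tray_center (a point): centre of the pale translucent open parts tray, 85 x 60 x 22 mm with one divider, loose, in another of the three places; 11 mm above the bench
- flux_jar_center (a point): centre of a small closed glass jar, 44 mm across, 50 mm tall, standing beside the magnifier's foot on one side
- screwdriver_grip (a point): grip of a 150 mm screwdriver lying on the bench beside the magnifier's foot on the other side
There are look-alikes about, which are no part of the job. Of the things that look like the part that bears board_center, the smallest one is meant.

How it is judged:
On the way, in this order (a step that is already met when the one before it is completed fails the run):
1. the lens stands still, centred over the circuit board (within 22 mm) (horizontal distance between lens_center and board_center below 0.022 m and velocity of joint lens_arm between -0.05 and 0.05 rad/s), for 0.2 s.
2. the lamp switch is pressed at least 4 mm down, with the lens over the board (value of joint lamp_switch above 0.004 m and horizontal distance between lens_center and board_center below 0.022 m), for 0.05 s.
At the end, for the whole second after the job is handed in: The lens centre is within 22 mm of the circuit board's centre seen from above, the arm is at rest and the lamp switch has been let up again (all of step 1 and value of joint lamp_switch below 0.002 m); the robot touches nothing.
It fails at once if the circuit board is lifted or shifted by more than 15 mm (distance of board_center from where it was at the start of the episode above 0.015 m).
It fails at once if another loose thing is lifted or shifted by more than 20 mm (distance of any of breadboard_center, parts_tray_center, flux_jar_center, screwdriver_grip from where it was at the start of the episode above 0.02 m).
It also fails if it takes over 51 s, if anything falls off the work surface, if the arm or the gripper's body presses on something with over 40 N, if the wrist force passes 120 N, or if a joint passes its speed limit or range.

## Working session

There is one attempt and no reset: what is moved stays moved. The work goes in short steps, each a Python script; the robot and the scene stay as the last script left them, time stands still between calls to the robot, and variables do not carry over. Pictures are saved under pics/ and viewed, at most 10 in all, crops included, and the job is handed in when it is done.

```bash
mkdir -p pics; ls
cat > h.py <<'E'
import numpy as np, cv2
from rig import bot
from scipy.spatial.transform import Rotation as R
def Rm(o):
    o=np.array(o,float)
    return o if o.shape==(3,3) else (R.from_rotvec(o).as_matrix() if o.size==3 else R.from_quat(o).as_matrix())
def ray(p,rc):
    f=240/np.tan(np.radians(p["vertical_fov"])/2)
    d=np.array([(rc[1]-p["cx"])/f,(rc[0]-p["cy"])/f,1.0])
    return np.array(p["origin"]),Rm(p["orientation"])@d
def at(p,rc,z):
    o,d=ray(p,rc); return o+d*(z-o[2])/d[2]
def proj(p,X):
    f=240/np.tan(np.radians(p["vertical_fov"])/2)
    c=Rm(p["orientation"]).T@(np.array(X)-np.array(p["origin"]))
    return [c[1]/c[2]*f+p["cy"],c[0]/c[2]*f+p["cx"]]
E
python3 - <<'E'
from h import *
Z=dict(magnifier=0.016,lens_center=.142,bar_mid=.15,lamp_switch_top=.18,board_center=.01,breadboard_center=.0095,parts_tray_center=.011,flux_jar_center=.05,screwdriver_grip=.01)
for n in ("top","scene"):
    p=bot.snapshot(n); cv2.imwrite(f"pics/{n}0.png",p["color"][...,::-1])
    print(n,p["vertical_fov"],p["cx"],p["cy"],np.round(p["origin"],3),np.round(p["orientation"],3))
    for k,z in Z.items():
        for d in bot.cut_out(k,p)[:4]:
            print(k,round(d["score"],2),np.round(d["centre"],0),d["mask"].sum(),np.round(at(p,d["centre"],z)[:2],3))
print(bot.get_time(),bot.get_eef_rot())
E
```

```text
pics
top 45.091175856908116 311.6357170068105 250.69262565715516 [0.399 0.054 1.347] [-2.136  2.125 -0.158]
magnifier 0.63 [226. 311.] 122 [0.676 0.075]
magnifier 0.56 [294. 319.] 6525 [0.514 0.056]
lens_center 0.84 [331. 317.] 3688 [0.428 0.059]
bar_mid 0.89 [330. 318.] 3762 [0.429 0.058]
bar_mid 0.74 [227. 234.] 337 [0.645 0.237]
board_center 0.78 [285. 226.] 618 [0.535 0.273]
board_center 0.64 [289. 174.] 1199 [0.525 0.392]
board_center 0.62 [339. 216.] 1302 [0.412 0.291]
breadboard_center 0.76 [319. 365.] 894 [ 0.459 -0.049]
parts_tray_center 0.95 [335. 286.] 408 [0.422 0.131]
flux_jar_center 0.88 [226. 234.] 289 [0.666 0.251]
screwdriver_grip 0.93 [255. 402.] 470 [ 0.608 -0.139]
scene 52.99533266513714 316.7075100878701 239.96973836706198 [1.197 0.031 0.872] [-1.842 -1.782  0.629]
magnifier 0.69 [275. 316.] 6756 [0.587 0.063]
lens_center 0.9 [186. 311.] 2998 [0.439 0.056]
bar_mid 0.69 [185. 312.] 2929 [0.445 0.06 ]
lamp_switch_top 0.55 [286. 226.] 468 [ 0.722 -0.099]
lamp_switch_top 0.45 [247. 321.] 160 [0.641 0.07 ]
board_center 0.97 [249. 456.] 1193 [0.518 0.389]
board_center 0.81 [257. 409.] 664 [0.539 0.277]
board_center 0.6 [218. 406.] 934 [0.419 0.288]
board_center 0.48 [182. 312.] 2890 [0.288 0.065]
breadboard_center 0.82 [235. 264.] 720 [ 0.464 -0.053]
parts_tray_center 0.85 [223. 334.] 862 [0.431 0.114]
flux_jar_center 0.73 [306. 412.] 542 [0.692 0.251]
flux_jar_center 0.54 [187. 315.] 2975 [0.348 0.07 ]
screwdriver_grip 0.72 [289. 222.] 480 [ 0.613 -0.138]
1.0 [ 3.09421730e+00  5.43526378e-01 -1.46165903e-05]
```

View pics/top0.png

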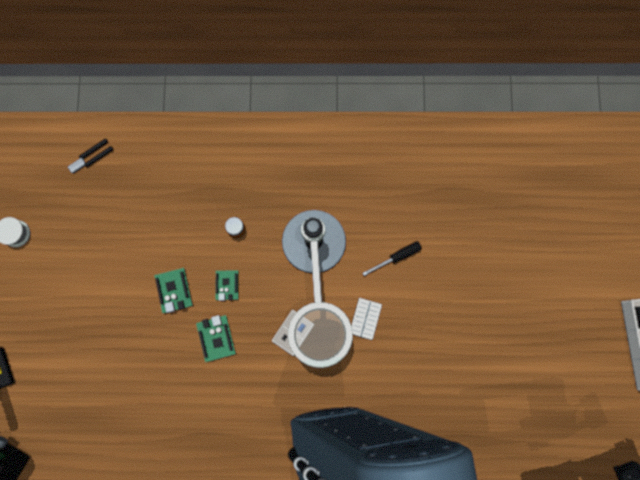

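View pics/scene0.png

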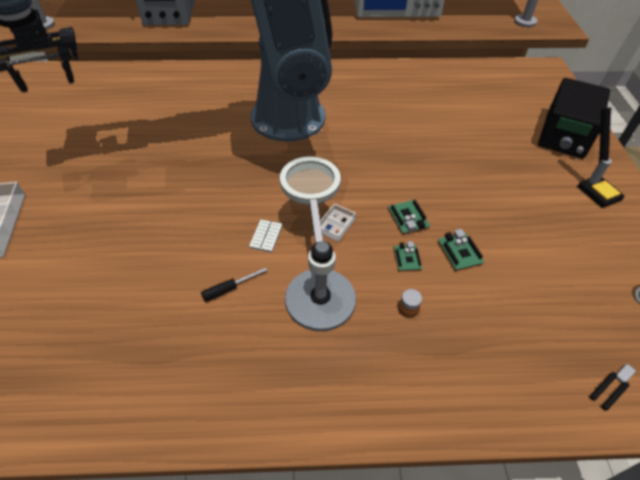

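The top view shows three green boards, at (row, col) (285,226), (289,174) and (339,216). The first is clearly the smallest and is the one about 220 mm from the post. The lens is at (335,320), the post cap at (228,313) and the foot at (241,314). Next I'll measure the geometry precisely and check the board choice in one crop.

```bash
cat >> h.py <<'E'
def ringfit(p,name="lens_center"):
    # white ring's outer outline, fit circle on plane z=.142 (silhouette's mean height)
    d=bot.cut_out(name,p)[0]; m=d["mask"].astype(np.uint8)
    m=cv2.morphologyEx(m,cv2.MORPH_OPEN,np.ones((13,13),np.uint8))
    c=max(cv2.findContours(m,cv2.RETR_EXTERNAL,cv2.CHAIN_APPROX_NONE)[0],key=cv2.contourArea)
    (x,y),ax,_=cv2.fitEllipse(cv2.convexHull(c)); return at(p,(y,x),.142)[:2],ax,d["score"]
def boards(p):
    out=[]
    for d in bot.cut_out("board_center",p)[:4]:
        c=max(cv2.findContours(d["mask"].astype(np.uint8),0,1)[0],key=cv2.contourArea)
        g=np.array([at(p,(q[0][1],q[0][0]),.011)[:2] for q in c],np.float32)
        (x,y),s,_=cv2.minAreaRect(g); out.append((round(d["score"],2),np.round([x,y],4),np.round(s,3)))
    return out
E
python3 - <<'E'
from h import *
P={n:bot.snapshot(n) for n in("top","scene")}
for n,p in P.items():
    print(n,"ring",ringfit(p)); [print(b) for b in boards(p)]
    hsv=cv2.cvtColor(p["color"],cv2.COLOR_RGB2HSV)
    if n=="top": w=(slice(200,280),slice(270,360))
    else: w=(slice(262,335),slice(275,365))
    m=np.zeros((480,640),np.uint8); h=hsv[w]
    m[w]=((h[...,0]>90)&(h[...,0]<130)&(h[...,1]>20)&(h[...,2]>60)).astype(np.uint8)
    c=np.vstack(cv2.findContours(m,0,1)[0]); (x,y),ax,_=cv2.fitEllipse(cv2.convexHull(c))
    print("foot",(y,x),ax,at(p,(y,x),.014)[:2])
a=cv2.resize(P["top"]["color"][200:380,140:360],None,fx=3,fy=3,interpolation=2)
b=cv2.resize(P["scene"]["color"][225:315,285:355],None,fx=6,fy=6,interpolation=2)[:540]
b=cv2.resize(b,(140*2//2,180)) 
a[:180,-140:]=b
cv2.imwrite("pics/c.png",a[...,::-1])
E
```

```text
top ring (array([0.42153874, 0.05416617]), (64.03523254394531, 65.49485778808594), 0.65)
(0.95, array([0.4163, 0.2943]), array([0.094, 0.071]))
(0.88, array([0.5368, 0.2716]), array([0.068, 0.054]))
(0.79, array([0.5245, 0.396 ]), array([0.096, 0.072]))
(0.69, array([0.6769, 0.072 ]), array([0.027, 0.028]))
foot (241.30633544921875, 313.5255432128906) (61.40918731689453, 61.99701690673828) [0.63894068 0.06912331]
scene ring (array([0.42057922, 0.05419696]), (47.292118072509766, 61.4725341796875), 0.63)
(0.85, array([0.517 , 0.3984]), array([0.105, 0.077]))
(0.72, array([0.4125, 0.2965]), array([0.098, 0.078]))
(0.57, array([0.534 , 0.2725]), array([0.081, 0.056]))
foot (299.46722412109375, 319.9615783691406) (57.75691223144531, 66.3680191040039) [0.64891718 0.06973367]
```

View pics/c.png

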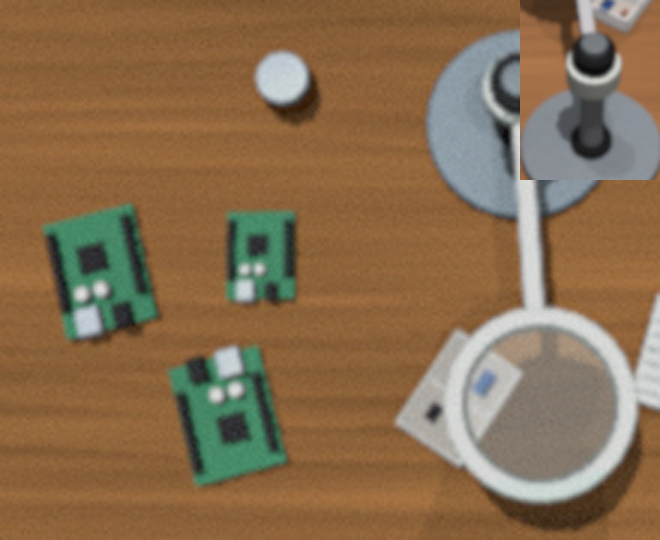

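The crop confirms it: the small board (68 × 54 mm) is at about (0.536, 0.272). The two other boards are 95 × 71 mm, so they're the look-alikes. The pivot is at about (0.640, 0.069) and the lens at (0.421, 0.054). I'll push clockwise from the -y side.

```bash
cat >> h.py <<'E'
PIV=np.array([.640,.069]); BRD=np.array([.5365,.272])
def pose(th,off,z,r=.118,s=1):
    u=np.array([np.cos(th),np.sin(th),0]); t=np.array([-u[1],u[0],0])
    y=s*t; zz=np.array([0,0,-1.]); M=np.column_stack([np.cross(y,zz),y,zz])
    return np.append(PIV,z)+r*u+off*t, R.from_matrix(M).as_rotvec()
E
python3 - <<'E'
from h import *
th0=np.arctan2(.054-.069,.421-.640)%(2*np.pi); th1=np.arctan2(*(BRD-PIV)[::-1])
print(np.degrees([th0,th1]))
for s in(1,-1):
    print(s,[None if (q:=bot.ik(*pose(th,.0245,.296,s=s))) is None else round(q[5],2) for th in np.linspace(th0,th1,5)])
s=min((1,-1),key=lambda s:max(9 if (q:=bot.ik(*pose(th,.0245,.296,s=s))) is None else abs(q[5]) for th in np.linspace(th0,th1,5)))
print("s",s)
bot.command_gripper(0.0)
bot.movep(*pose(th0,.065,.40,s=s)); print(bot.get_time())
bot.move_l(pose(th0,.065,.296,s=s)[0]); print(bot.get_time(),bot.get_width(),bot.get_contact_force())
for th in [th0]:
    bot.move_l(*pose(th,.028,.296,s=s),max_speed=.08)
    print(bot.get_time(),bot.get_contact_force())
for d in (4,8,12):
    bot.move_l(*pose(th0-np.radians(d),.0245,.296,s=s),max_speed=.06)
    print(d,bot.get_time(),np.round(bot.get_contact_force(),1))
for n in("top","scene"):
    p=bot.snapshot(n); cv2.imwrite(f"pics/{n}1.png",p["color"][...,::-1])
    try: print(n,ringfit(p))
    except Exception as e: print(n,e)
E
```

```text
[183.91824886 117.0148616 ]
1 [np.float64(1.35), np.float64(1.7), np.float64(2.06), np.float64(2.41), np.float64(2.75)]
-1 [np.float64(-1.8), np.float64(-1.44), np.float64(-1.08), np.float64(-0.73), np.float64(-0.39)]
s -1
4.85
5.6917 0.000411050076563472 [-0.83764232 -0.35680848  0.1856517 ]
6.3 [-0.14161513 -0.20653866 -0.24346923]
4 6.65 [-0.9 -0.9  0.5]
8 6.9417 [0.5 0.4 0.2]
12 7.2333 [-0.4  0.1  1. ]
top (array([0.44361064, 0.08559023]), (41.17231369018555, 53.584991455078125), 0.82)
scene max() iterable argument is empty
```

View pics/scene1.png

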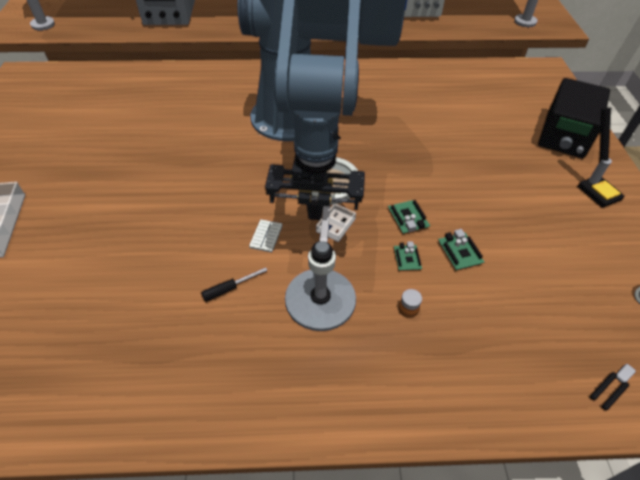

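The scene view shows the ring moved right to about (178,340), so the push works. I'll carry on to about 4° short of the board, then look.

Run:
```python
from h import *
th0,th1=np.radians([183.918,117.015])
for th in np.linspace(th0-np.radians(12),th1+np.radians(4),11)[1:]:
    bot.move_l(*pose(th,.0245,.296,s=-1),max_speed=.06)
print(bot.get_time(),np.round(bot.get_contact_force(),1))
for n in("top","scene"):
    p=bot.snapshot(n); cv2.imwrite(f"pics/{n}2.png",p["color"][...,::-1])
    try: print(n,ringfit(p))
    except Exception as e: print(n,e)
```

```text
10.6833 [-0.5  0.4  0.1]
top (array([0.51187755, 0.22255245]), (31.895671844482422, 39.50558853149414), 0.82)
scene (array([0.51816426, 0.26652641]), (48.24075698852539, 57.43391036987305), 0.6)
```

View pics/top2.png

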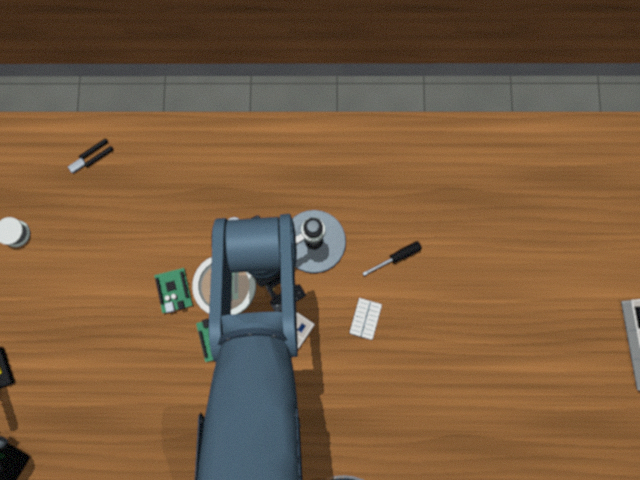

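The top view shows the ring centred near (287,224), about 4° short as planned. I'll do the final push, then back off, raise the hand and check.

Run:
```python
from h import *
th1=np.radians(117.015)
for d in(2,0): bot.move_l(*pose(th1+np.radians(d),.0245,.296,s=-1),max_speed=.04)
bot.pause(.3)
bot.move_l(pose(th1,.05,.296,s=-1)[0],max_speed=.1)
bot.move_l(pose(th1,.07,.42,s=-1)[0],max_speed=.2)
bot.movep(np.array([.45,-.15,.42]),pose(th1,.07,.42,s=-1)[1])
print(bot.get_time())
P={}
for n in("top","scene"):
    p=P[n]=bot.snapshot(n); cv2.imwrite(f"pics/{n}3.png",p["color"][...,::-1])
    try:
        print(n,ringfit(p)); [print(b) for b in boards(p)]
        for d in bot.cut_out("lamp_switch_top",p)[:2]: print(d["score"],d["centre"],[np.round(at(p,d["centre"],z)[:2],3) for z in(.18,.19,.2)])
    except Exception as e: print(n,e)
a=cv2.resize(P["top"]["color"][190:350,140:360],None,fx=3,fy=3,interpolation=2)
b=cv2.resize(P["scene"]["color"][225:285,290:350],(280,280),interpolation=2); a[-280:,-280:]=b
cv2.imwrite("pics/c3.png",a[...,::-1])
```

```text
14.0417
top (array([0.5353271 , 0.26142518]), (62.59844970703125, 66.2598876953125), 0.61)
(0.79, array([0.4158, 0.2938]), array([0.098, 0.073]))
(0.56, array([0.523 , 0.3954]), array([0.094, 0.071]))
0.65 [224.8, 311.3] [array([0.644, 0.072]), array([0.641, 0.072]), array([0.639, 0.072])]
scene (array([0.53407628, 0.26193543]), (53.3910026550293, 68.64420318603516), 0.76)
(0.66, array([0.5351, 0.2723]), array([0.074, 0.054]))
(0.56, array([0.5166, 0.3969]), array([0.109, 0.081]))
0.52 [247.7, 320.8] [array([0.643, 0.069]), array([0.651, 0.068]), array([0.659, 0.067])]
0.38 [259.9, 338.4] [array([0.672, 0.099]), array([0.679, 0.098]), array([0.687, 0.097])]
```

View pics/c3.png

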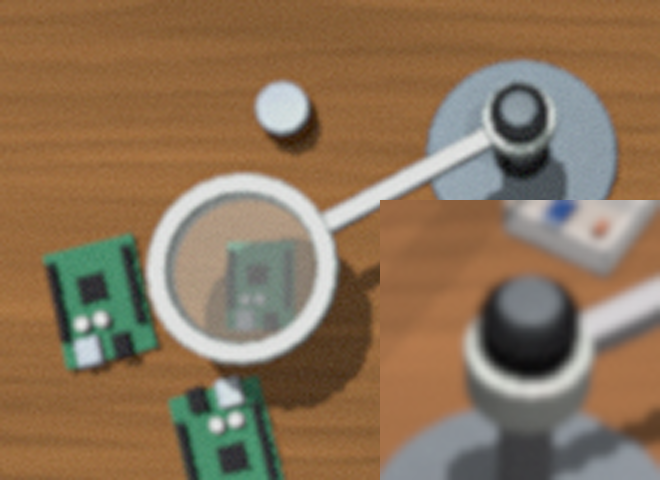

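The lens ring now encircles the small board. By measurement it's about 10 mm off, against a limit of 22. The cap is over the pivot at z ≈ 0.185. I'll press it, stepping down on force feedback.

Run:
```python
from h import *
o=pose(np.radians(117.015),.07,.42,s=-1)[1]
T=lambda tip: np.array([*PIV,tip+.166])
def F(): return np.mean([bot.get_contact_force()[2] for _ in range(8) if bot.pause(.01) is None])
bot.movep(T(.235),o); bot.move_l(T(.205),max_speed=.1); bot.pause(.2)
f0=F(); print(bot.get_time(),f0)
tip=.205
while tip>.168:
    tip-=.0015; bot.move_l(T(tip),max_speed=.03); f=F()-f0
    print(round(tip,4),round(f,1),round(bot.get_ee_pos()[2]-.166,4))
    if f>8: break
bot.pause(.15); print(F()-f0,bot.get_time())
bot.move_l(T(.235),max_speed=.15)
bot.movep(np.array([.45,-.15,.42]),o)
for n in("top","scene"):
    p=bot.snapshot(n); print(n,ringfit(p))
print(bot.get_time())
```

```text
16.275 nan
0.2035 nan 0.2035
0.202 nan 0.2019
0.2005 nan 0.2004
0.199 nan 0.1989
0.1975 nan 0.1974
0.196 nan 0.1959
0.1945 nan 0.1944
0.193 nan 0.1929
0.1915 nan 0.1915
0.19 nan 0.19
0.1885 nan 0.1884
0.187 nan 0.187
0.1855 nan 0.1855
0.184 nan 0.1842
0.1825 nan 0.1827
0.181 nan 0.1812
0.1795 nan 0.1797
0.178 nan 0.1794
0.1765 nan 0.1792
0.175 nan 0.1791
0.1735 nan 0.179
0.172 nan 0.1789
0.1705 nan 0.1787
0.169 nan 0.1786
0.1675 nan 0.1785
nan 24.4083
top (array([0.53571164, 0.26151831]), (61.75448989868164, 66.42015838623047), 0.76)
scene (array([0.53380699, 0.26245323]), (52.917808532714844, 67.63459014892578), 0.96)
26.325
  return _methods._mean(a, axis=axis, dtype=dtype,
  ret = ret.dtype.type(ret / rcount)
```

My force averaging was broken: `pause` doesn't return None, so every reading was nan and the 8 N stop never triggered. I commanded about 11 mm past the hard stop. The positions still show contact at about 0.185 and a stop at 0.1794, which is full button travel. Before handing in I'll check the state of the scene and the robot.

Run:
```python
from h import *
print(bot.get_time(),np.round(bot.get_contact_force(),1),bot.get_width(),np.round(bot.get_ee_pos(),3))
p=bot.snapshot("top"); s=bot.snapshot("scene")
for k,z in dict(lamp_switch_top=.185,board_center=.01,breadboard_center=.0095,parts_tray_center=.011,flux_jar_center=.05,screwdriver_grip=.01).items():
    for q in(p,s):
        for d in bot.cut_out(k,q)[:3]: print(k,round(d["score"],2),np.round(d["centre"]),np.round(at(q,d["centre"],z)[:2],3))
cv2.imwrite("pics/s4.png",s["color"][...,::-1])
```

```text
26.325 [ 0.5  0.  -0.3] 0.0007456470254988479 [ 0.451 -0.149  0.42 ]
lamp_switch_top 0.48 [226. 310.] [0.639 0.074]
lamp_switch_top 0.58 [246. 321.] [0.644 0.069]
lamp_switch_top 0.39 [256. 338.] [0.666 0.098]
board_center 0.89 [338. 214.] [0.414 0.295]
board_center 0.84 [289. 175.] [0.525 0.391]
board_center 0.76 [250. 459.] [0.521 0.395]
board_center 0.74 [256. 408.] [0.537 0.275]
breadboard_center 0.65 [318. 366.] [ 0.462 -0.053]
breadboard_center 0.6 [234. 262.] [ 0.463 -0.06 ]
parts_tray_center 0.74 [252. 403.] [ 0.615 -0.14 ]
parts_tray_center 0.66 [332. 295.] [0.428 0.111]
parts_tray_center 0.63 [221. 331.] [0.426 0.105]
screwdriver_grip 0.75 [288. 222.] [ 0.612 -0.139]
```

View pics/s4.png

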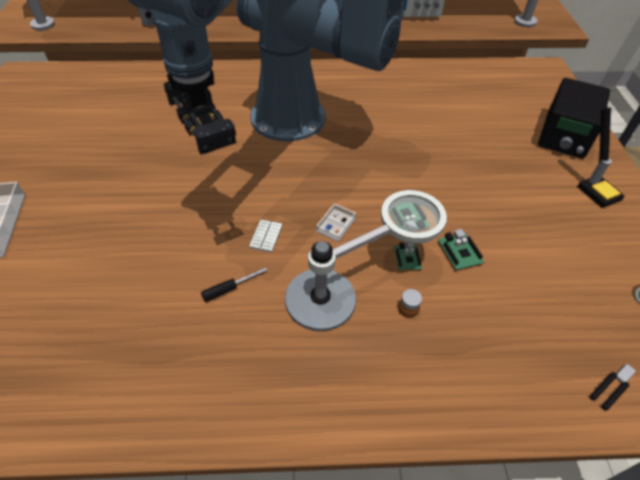

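The scene view shows the lens at (215,413). Projected to its height, that puts it over the small board at (256,408). Everything else is where it started, and the hand is clear at the upper left. Handing in.

```bash
python3 -c "
from rig import bot
print(bot.sign_off())"
```

```text
the job is handed in; nothing more can be done
None
```

The job is handed in, with no verdict shown: the lens is about 10 mm off the small board's centre (limit 22 mm), the lamp switch went to its hard stop and was released, nothing else visibly moved and the hand is clear; but a bug in my script disabled the force check during the press, so the peak press force was never measured and I can't confirm it stayed under 120 N.

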